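# Replace the burnt relay between two capacitors in an amplifier power supply

## Task

The orange relay in the open aluminium chassis is burnt and boxed in by two tall capacitors: first lift both capacitors out and stand them upright on the green mat, then take the orange relay out and lay it flat, right side up, in the red tray. Fit the white relay from the yellow tray in its place, flat and square in the middle of the channel, then stand each capacitor back exactly where it stood before (blue and black not swapped). Never let a capacitor fall over, and leave the solder reel and the multimeter alone.

Things in the scene. Friction and masses are not known exactly. Their poses are not given: they have to be found in the camera images.
- cap_blue_c (a point): Blue electrolytic capacitor, an upright cylinder 36 mm across, 85 mm tall, about 110 g, small aluminium disc on top. Point: its centre, 42.5 mm above its foot; z up along it. Starts in the chassis channel about 47 mm from its middle, at either end (varies), foot 4 mm above the bench: its upper 49 mm stand above the channel walls. Grip it there, from any direction; lower down there is no room for fingers.
- cap_black_c (a point): Black electrolytic capacitor, an upright cylinder 36 mm across, 85 mm tall, about 110 g, small aluminium disc on top. Point: its centre, 42.5 mm above its foot; z up along it. Starts in the chassis channel about 47 mm from its middle, at either end (varies), foot 4 mm above the bench: its upper 49 mm stand above the channel walls. Grip it there, from any direction; lower down there is no room for fingers.
- relay_old_c (a point): Burnt relay: orange with a small black patch on top, block 36 (own x) x 48 (own y) x 32 mm tall (z up), about 70 g; the point is its centre, 16 mm above its underside. Starts in the middle of the channel, its x along it, with an 11 mm gap to each capacitor and 8 mm to the side walls: once both capacitors are gone, grip it by the two faces that look along the channel.
- relay_new_c (a point): New relay: white with a small green patch on top, block 36 (own x) x 48 (own y) x 32 mm tall (z up), about 70 g; the point is its centre, 16 mm above its underside. At the start it lies flat, turned anyhow, in the yellow tray. To go into the channel it must be gripped by its own x faces (36 mm apart), which then look along the channel; either way round is fine.
- chassis: Aluminium channel, fixed: open top, outside 168 (x, along it) x 72 x 40 mm high, walls and floor 4 mm (inside 160 x 64), green board as floor; dark heat sink, as high, outside its +x end (to x = 106 mm). Origin: middle of its underside, on the bench. Relay's place: right above the origin (black rectangle), capacitors' places about 47 mm either side along x (white rings).
- mat: Green mat, fixed, flat: 110 (x) x 150 (y) x 3 mm thick. Set-down place for the capacitors, room for two side by side along y. Origin: middle of its underside, on the bench.
- tray_red: Red tray for scrap, fixed, open-topped: outside 116 x 116 x 14 mm high, walls and floor 4 mm. Empty at the start. Origin: middle of its underside, on the bench.
- tray_yellow: Yellow tray for new parts, fixed, open-topped: outside 116 x 116 x 14 mm high, walls and floor 4 mm. The new relay starts in it. Origin: middle of its underside, on the bench.
- reel: Bystander: steel-grey solder reel standing on end, loose, 56 mm across, 42 mm tall. Origin: middle of its underside. Leave it alone.
- multimeter: Bystander: yellow and black multimeter lying flat beyond the chassis, loose, 78 (x) x 150 (y) x 38 mm tall. Origin: middle of its underside. Leave it alone.
Not all that is in view belongs to the job. Of the things like the part that bears relay_new_c, leave any that is pink; of the rest the larger one is meant.

How it is judged:
By the outcome, as a careful person would: the job done as asked, in the order asked, and still so for the second after the job is handed in, with the robot touching nothing.
It also fails if it takes over 144 s, if anything falls off the work surface, if the arm or the gripper's body presses on something with over 40 N, if the wrist force passes 120 N, or if a joint passes its speed limit or range.

## Robot

A 6-joint arm with a two-finger parallel gripper is mounted at the origin on the work surface. World frame = base frame: x ahead of the robot, y to its left, z up, the work surface at z = 0. Lengths are in m, angles in degrees, forces in N, time in s.
With the tool pointing down it reaches from about 0.375 to 0.9 m from the base axis. Payload 3.1 kg.
Tool frame: the origin (TCP) lies on the centre line of the jaws, within the pads' length; the fingertips stand finger_overhang ahead of it and the grasp point (between the pads) lies 5 mm behind it (finger_overhang is the distance from the TCP to the fingertips, in m); z points along the fingers, y is the line along which they close (so a half turn about z gives the same grasp; the last joint's range is limited). The gripper opens to 87 mm and grips with 3 to 60 N. Pads are 19 mm wide; open, the fingers measure 117 mm over their backs; the gripper's body (75 mm by 190 mm) begins 51 mm behind the grasp point.
Start: joints at [53.6, 30.224, 82.088, -0, 67.689, -10.227], TCP at [0.276, 0.561, 0.237] pointing down, gripper open.
Joint ranges: [-176.69, 176.69], [-43.24, 126.21], [12.49, 139.97], [-82, 262], [0, 151.66], [-163.58, 163.58]. Speed limits (degrees/s): [159.86, 159.86, 180, 180, 180, 180].

## Interface

Orientations are given as a 3x3 rotation matrix whose columns are the frame's x, y, z axes.
In Python, from rig import read_state, capture, calibration, hand_in, finger_overhang gives the robot as it stands.
- The arm moves only by the tool send_rows, never from a script. Its argument "plan" is a list of rows, each a list of 5 numbers: the closure in counts, from 0 (fully open) to 255 (shut), then the shift along the tool's x, y, z in m, then the turn about the tool's z in rad. A call has 1 to 20 rows; each row shifts and turns the commanded pose from where the row before left it, along the tool's axes as they then stand; what a row does not reach is not made up. A row lasts 1/12 s, in which the tool goes at most 41.7 mm and 7.16 degrees, less where a joint would pass 70% of its speed; a pose out of reach is approached as far as the arm can. A call is refused whole if a number of a shift passes 0.0417 or a number of a turn 0.125, either way. A call with a gripper value outside its range is refused whole. The fingers move at their own pace and stop on an object; the grip force is fixed at half the most. Time passes only in rows, so rows that do not move let the fingers close. It gives the time, the measured TCP pose, the force, the opening and the grip force at its end, in the units of the state.
- read_state(): the state, without advancing time (a new reading comes with each control period).
- capture(name): name is "scene" or "top" or "wrist"; returns (picture, depth): 400x640x3 uint8, blue, green, red; 400x640 float32, m along the optical axis (not along the pixel's ray), 0 where there is no reading.
- calibration(name): a dict with "fx", "fy", "cx", "cy" (pixels), "xyz" and "rotation" of the camera in the world. Camera axes: x right, y down, z forward; pixel columns grow to the right and rows downward; lengths in m; the calibration is good to about 2 mm. A picture is of the moment at which its call begins: read the wrist's pose just before it. calibration takes no time and is no camera call; for the wrist camera it gives the pose at the moment of the call.
- hand_in(): hands the job in; it is judged then, once.
The state is a dict: "time_s": time; "joint_positions": joint angles; "qvel": joint speeds; "tau": joint torques, N m; "position": TCP position; "tcp_rot": TCP orientation; "force": force on the tool from outside, world axes, zero at the start; "moment": the same for the moment, N m; "opening": opening from 0.0 (shut) to 1.0 (fully open); "grasp_force": force on a finger pad.
Only numpy, scipy, OpenCV 4.12 (cv2) and the standard library are available. Lean on these libraries where they do the work, as an engineer would, in place of code of your own. Each camera call takes 0.05 s, during which the arm holds its last target. There are 200 camera calls.

## Working session

There is one attempt and no reset: what is moved stays moved. The work goes in short steps, Python scripts to look and compute and a tool call to move; the robot and the scene stay as the last step left them, time stands still between calls to the robot, and variables do not carry over. Pictures are saved under pics/ and viewed, at most 14 in all, crops included, and the job is handed in when it is done.

Besides the shell and the picture viewer there is one more tool, called after "Request:" by a JSON object that holds its "method" and its "body", one argument or row to a line. send_rows: Moves the arm, as the interface text tells. Its arguments: {"type":"object","properties":{"plan":{"type":"array","items":{"type":"array","items":{"type":"number"}}}},"required":["plan"]}

```bash
ls; mkdir -p pics; python3 - <<'E'
from rig import *
import cv2,numpy as np
s=read_state();print(s['position'],s['tcp_rot'],s['time_s'],s['opening'],finger_overhang)
for n in("scene","top"):
    i,d=capture(n);cv2.imwrite(f'pics/{n}0.png',i);np.save(f'{n}0.npy',d);c=calibration(n);print(n,c)
E
```

```text
pics
[0.27520706 0.560348   0.23556893] [[-8.97482401e-01  4.41048312e-01 -1.31386324e-03]
 [ 4.41050086e-01  8.97480762e-01 -1.76195008e-03]
 [ 4.02061871e-04 -2.16079868e-03 -9.99997585e-01]] 0.0 0.997053263150286 0.014
scene {'fx': 440.21550379662557, 'fy': 440.21550379662557, 'cx': 327.40467960098385, 'cy': 202.14009412558093, 'xyz': array([ 1.24099946, -0.17149566,  0.91841041]), 'rotation': array([[ 0.20881669,  0.76876514, -0.60447973],
       [ 0.97778517, -0.17563333,  0.11440761],
       [-0.0182142 , -0.61494153, -0.78836232]])}
top {'fx': 428.2350751071567, 'fy': 428.2350751071567, 'cx': 320.12311735205014, 'cy': 200.16959365693484, 'xyz': array([ 0.45360508, -0.07245828,  1.057079  ]), 'rotation': array([[-0.01500261, -0.98740404,  0.15750615],
       [-0.9995839 ,  0.01869204,  0.02196888],
       [-0.02463627, -0.15711102, -0.98727361]])}
```

View pics/scene0.png

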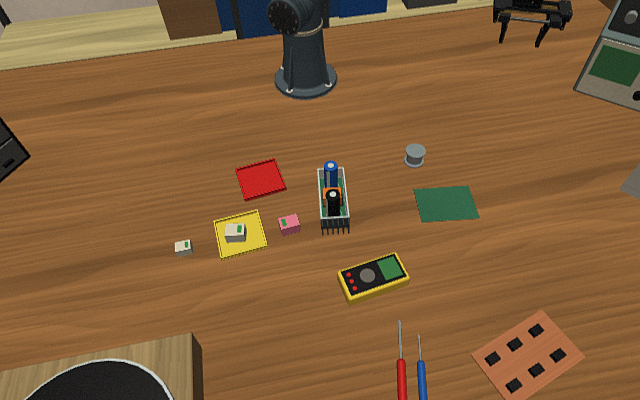

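View pics/top0.png

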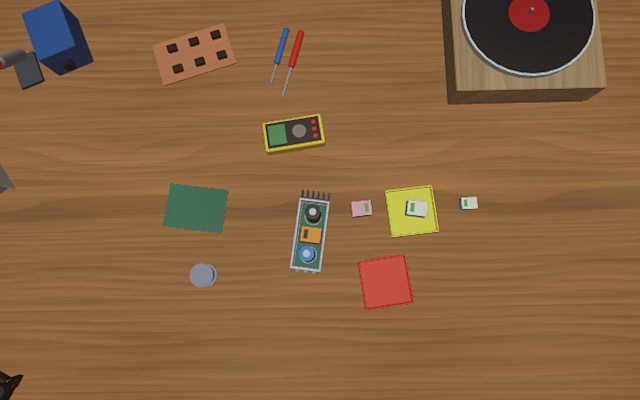

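Candidates for the new relay in top0 are pink (361,208), white in the yellow tray (417,208) and small white (469,203). The one in the tray fits: it isn't pink, and it's the larger of the two white ones. I'll measure now and confirm it in a crop.

```bash
cat > h.py <<'E'
import cv2,numpy as np
from rig import *
def cloud(d,c):
    v,u=np.mgrid[:d.shape[0],:d.shape[1]]
    P=np.dstack([(u-c['cx'])/c['fx']*d,(v-c['cy'])/c['fy']*d,d])
    return P@c['rotation'].T+c['xyz']
def ray(uv,c,z):
    r=c['rotation']@np.array([(uv[0]-c['cx'])/c['fx'],(uv[1]-c['cy'])/c['fy'],1]);return c['xyz']+r*(z-c['xyz'][2])/r[2]
def tri(uv1,c1,uv2,c2):
    A=[];b=[]
    for uv,c in((uv1,c1),(uv2,c2)):
        r=c['rotation']@np.array([(uv[0]-c['cx'])/c['fx'],(uv[1]-c['cy'])/c['fy'],1]);r/=np.linalg.norm(r)
        M=np.eye(3)-np.outer(r,r);A.append(M);b.append(M@c['xyz'])
    A=np.vstack(A);b=np.hstack(b);x=np.linalg.lstsq(A,b,rcond=None)[0];return x,np.linalg.norm(A@x-b)
H={'orange':((8,150,100),(18,255,255)),'blue':((100,120,60),(118,255,255)),'red':((0,170,80),(4,255,255)),'yellow':((24,150,100),(34,255,255)),'green':((65,60,40),(90,255,200)),'white':((0,0,170),(180,50,255))}
def mask(i,k): return cv2.inRange(cv2.cvtColor(i,cv2.COLOR_BGR2HSV),*map(np.array,H[k]))
def look(n='wrist'):
    c=calibration(n);i,d=capture(n);return i,d,c
E
python3 - <<'E'
from h import *
t=cv2.imread('pics/top0.png');d=np.load('top0.npy');c=calibration('top');P=cloud(d,c)
rois={'chassis':(285,185,335,280),'mat':(160,180,232,238),'red':(354,250,418,315),'yellow':(383,182,442,240),'new':(402,196,434,220),'small':(455,192,482,212),'pink':(348,198,376,220),'reel':(186,260,220,290),'meter':(258,110,330,156)}
zr={'chassis':(.03,.05),'mat':(.0015,.02),'red':(.009,.02),'yellow':(.009,.02),'new':(.028,.05),'small':(.012,.06),'pink':(.012,.06),'reel':(.03,.06),'meter':(.03,.06)}
for k,(a,b,e,f) in rois.items():
    Q=P[b:f,a:e].reshape(-1,3);I=t[b:f,a:e]
    if k in('mat','red','yellow'): Q=Q[mask(I,'green' if k=='mat' else k).ravel()>0]
    else: Q=Q[(Q[:,2]>zr[k][0])&(Q[:,2]<zr[k][1])]
    r=cv2.minAreaRect(Q[:,:2].astype(np.float32)*1000);print(k,len(Q),np.round(r[0]),np.round(r[1]),round(r[2],1),np.round(np.percentile(Q[:,2],[10,50,90]),4))
I=P[185:280,285:335].reshape(-1,3);Q=I[I[:,2]>.075];
l,_,ce=cv2.kmeans(Q.astype(np.float32),2,None,(3,50,1e-4),5,0)[0:3];print(ce)
cv2.imwrite('pics/crop.png',cv2.resize(t[180:290,285:485],None,fx=4,fy=4,interpolation=cv2.INTER_CUBIC))
E
```

```text
chassis 826 [545. -26.] [ 72. 190.] 81.6 [0.0351 0.0393 0.0426]
mat 2465 [572. 126.] [444. 123.] 74.7 [0.0015 0.0039 0.0065]
red 448 [ 416. -169.] [115. 180.] 8.1 [0.0041 0.013  0.0165]
yellow 1872 [ 566. -194.] [138. 300.] 18.1 [0.0026 0.0056 0.0142]
new 308 [ 593. -282.] [48. 36.] 81.8 [0.0341 0.0367 0.0392]
small 207 [ 605. -410.] [28. 39.] 2.4 [0.0205 0.0258 0.0285]
pink 319 [ 596. -149.] [36. 48.] 5.9 [0.0293 0.0329 0.0356]
reel 449 [442. 232.] [53. 54.] 0.6 [0.0403 0.0429 0.0453]
meter 1830 [787.  14.] [ 80. 150.] 8.3 [0.0368 0.0404 0.0436]
[[ 0.45360503 -0.07245827  1.0570792 ]
 [ 0.53351766 -0.02605207  0.08970521]]
```

View pics/crop.png

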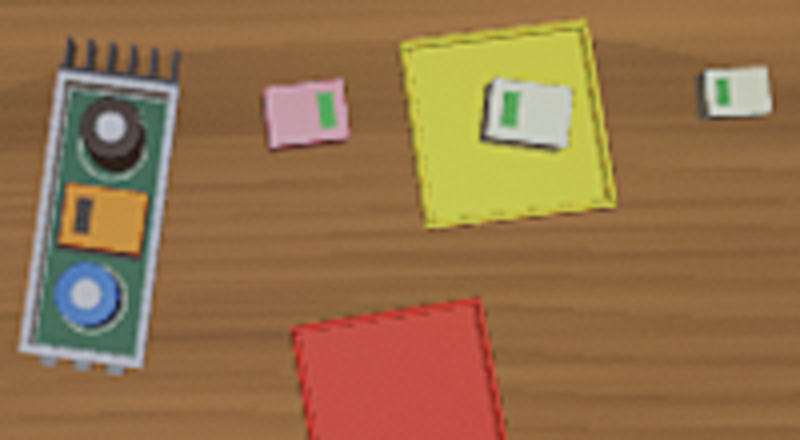

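Crop confirms it: the white relay in the yellow tray measures 48×36, the small white one about 39×28, and the third one is pink. The black capacitor stands at the heat-sink (+x) end and the blue one at the –x end. Next I'll work out how to bring the wrist over the chassis.

```bash
cat >> h.py <<'E'
def go(xyz,yaw=None,s=None):
    """yaw: world angle (deg) of tool y, mod 180. Turn first, then shift (tool axes)."""
    s=s or read_state();R=s['tcp_rot'];p=s['position'];y0=np.degrees(np.arctan2(R[1,1],R[0,1]))
    t=0
    if yaw is not None: t=-((yaw-y0+90)%180-90)
    a=np.radians(t);Rz=np.array([[np.cos(a),-np.sin(a),0],[np.sin(a),np.cos(a),0],[0,0,1]])
    print('yaw now %.2f turn %.4f rad; shift tool'%(y0,a),np.round((R@Rz).T@(np.array(xyz)-p),4),'j6 %.0f'%s['joint_positions'][5])
E
python3 - <<'E'
from h import *
c=calibration('wrist');s=read_state();R=s['tcp_rot'];print(c['fx'],R.T@(c['xyz']-s['position']),(R.T@c['rotation']).round(2))
t=cv2.imread('pics/top0.png');ct=calibration('top')
for k,z,o in(('green',.003,(160,180,232,238)),('red',.014,(354,250,418,315)),('yellow',.014,(383,182,442,240))):
    a,b,e,f=o;m=mask(t[b:f,a:e],k);C=max(cv2.findContours(m,0,2)[0],key=cv2.contourArea)+[a,b]
    q=np.array([ray(p,ct,z)[:2] for p in C.reshape(-1,2)],np.float32)*1000;print(k,cv2.minAreaRect(q))
go((.50,-.03,.30),-8.4)
E
```

```text
283.8198343347018 [ 0.07316895  0.000514   -0.14792705] [[ 0.   -0.96 -0.27]
 [ 1.    0.   -0.  ]
 [ 0.   -0.27  0.96]]
green ((609.16064453125, 264.2745666503906), (147.03790283203125, 107.019775390625), 82.18158721923828)
red ((420.3986511230469, -201.15098571777344), (114.84712982177734, 114.9950942993164), 7.944850921630859)
yellow ((590.9974365234375, -271.8865661621094), (116.74222564697266, 116.90313720703125), 5.7467546463012695)
yaw now 63.83 turn 1.2606 rad; shift tool [-0.5513  0.3085 -0.0636] j6 -10
```

Request:
{"method": "send_rows", "body": {
  "plan": [
    [0,0,0,-0.0064,0.12],
    [0,0,0,-0.0064,0.12],
    [0,0,0,-0.0064,0.12],
    [0,0,0,-0.0064,0.12],
    [0,0,0,-0.0064,0.12],
    [0,0,0,-0.0064,0.12],
    [0,0,0,-0.0064,0.12],
    [0,0,0,-0.0064,0.12],
    [0,0,0,-0.0064,0.12],
    [0,0,0,-0.0064,0.12],
    [0,0,0,0,0.06]
  ]
}}

```text
time_s: 1.02
position: [0.2759, 0.5613, 0.3015]
tcp_rot: [[0.15, 0.989, 0.001], [0.989, -0.15, 0.001], [0.001, 0.001, -1.0]]
force: [0.4, 0.0, -0.6]
opening: 1.002
grasp_force: 0.0
```

Request:
{"method": "send_rows", "body": {
  "plan": [
    [0,-0.034,0.019,0,0],
    [0,-0.034,0.019,0,0],
    [0,-0.034,0.019,0,0],
    [0,-0.034,0.019,0,0],
    [0,-0.034,0.019,0,0],
    [0,-0.034,0.019,0,0],
    [0,-0.034,0.019,0,0],
    [0,-0.034,0.019,0,0],
    [0,-0.034,0.019,0,0],
    [0,-0.034,0.019,0,0],
    [0,-0.034,0.019,0,0],
    [0,-0.034,0.019,0,0],
    [0,-0.034,0.019,0,0],
    [0,-0.034,0.019,0,0],
    [0,-0.034,0.019,0,0],
    [0,-0.034,0.019,0,0],
    [0,0,0,0,0],
    [0,0,0,0,0]
  ]
}}

```text
time_s: 2.52
position: [0.4976, -0.0234, 0.3]
tcp_rot: [[0.15, 0.989, -0.001], [0.989, -0.15, 0.0], [0.0, -0.001, -1.0]]
force: [-1.3, -0.2, -0.6]
opening: 0.998
grasp_force: 0.0
```

```bash
python3 - <<'E'
from h import *
s=read_state();print(s['position'],s['time_s']);go((.54,-.03,.3),-8.4)
i,d,c=look();cv2.imwrite('pics/w1.png',i);np.save('w1.npy',d);np.savez('w1c.npz',**c)
E
```

```text
[ 0.49759913 -0.02338653  0.30002895] 2.5167
yaw now -8.61 turn -0.0036 rad; shift tool [-0.0003  0.0429 -0.    ] j6 -7
```

View pics/w1.png

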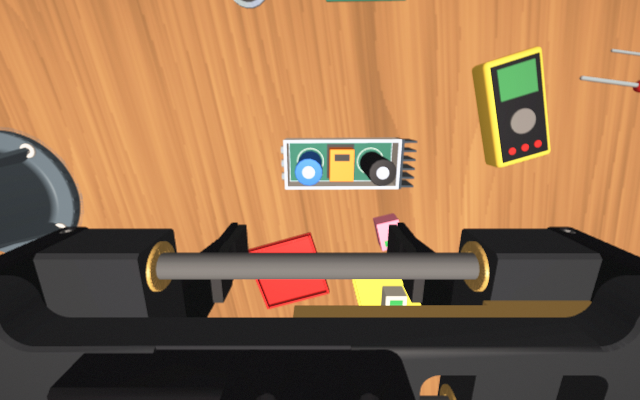

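w1 shows the chassis rim at about (285–403, 139–188), the blue disc at (308,172), the orange relay at (342,163) and the black disc at (383,172). I'll triangulate against the top view.

```bash
cat > m.py <<'E'
from h import *
def blob(m,near=None):
    C=[c for c in cv2.findContours(m,0,2)[0] if cv2.contourArea(c)>6]
    if not C:return None
    f=lambda c:np.array(cv2.minAreaRect(c)[0])
    return f(min(C,key=lambda c:np.hypot(*(f(c)-near)))) if near is not None else f(max(C,key=cv2.contourArea))
def discs(i,near):
    h=cv2.cvtColor(i,cv2.COLOR_BGR2HSV);g=cv2.inRange(h,(0,0,140),(180,70,255))
    return [blob(g[int(y)-9:int(y)+10,int(x)-9:int(x)+10].copy(),np.array([9,9]))+[int(x)-9,int(y)-9] for x,y in near]
E
python3 - <<'E'
from m import *
t=cv2.imread('pics/top0.png');ct=calibration('top')
i=cv2.imread('pics/w1.png');d=np.load('w1.npy');c=dict(np.load('w1c.npz'))
a=discs(t,[(306,254),(312,211)]);b=discs(i,[(308,172),(383,172)]);print(a,b)
for u,v in zip(a,b): print('disc tri',*tri(u,ct,v,c),'ray',ray(v,c,.089),ray(u,ct,.089))
o1=np.array([311,235]);
m=mask(t,'orange');m[:, :300]=0;m[:,322:]=0;m[:224]=0;m[246:]=0;o1=blob(m)
m=mask(i,'orange');m[:, :325]=0;m[:,358:]=0;m[:140]=0;m[190:]=0
P=cloud(d,c);
k=np.zeros(m.shape,bool);k[130:195,280:410]=1
Q=P[k&(abs(P[...,2]-.040)<.004)];r=cv2.minAreaRect((Q[:,:2]*1000).astype(np.float32));print('rim',r)
ax=np.array([np.cos(np.radians(-8.4)),np.sin(np.radians(-8.4))])
Q=P[(m>0)&(P[...,2]>.03)&(P[...,2]<.045)];print('relay',cv2.minAreaRect((Q[:,:2]*1000).astype(np.float32)),np.median(Q[:,2]))
# rim corner rays: bright metal mask
h=cv2.cvtColor(i,cv2.COLOR_BGR2HSV);g=cv2.inRange(h,(0,0,150),(180,60,255));g[:130]=0;g[196:]=0;g[:,:278]=0;g[:,408:]=0
pts=cv2.findNonZero(g).reshape(-1,2);q=np.array([ray(p,c,.04)[:2]*1000 for p in pts],np.float32);print('rimray',cv2.minAreaRect(q))
E
```

```text
[array([306., 253.]), array([312., 211.])] [array([308., 172.]), array([382.50000095, 172.49999905])]
disc tri [ 0.4875781  -0.01723321  0.09198932] 0.0011412723828337701 ray [ 0.48664283 -0.01748527  0.089     ] [ 0.48843353 -0.01736643  0.089     ]
disc tri [ 0.58238878 -0.0322435   0.08833658] 0.0015588696490137631 ray [ 0.58116515 -0.03231792  0.089     ] [ 0.58338044 -0.03200435  0.089     ]
rim ((542.0716552734375, -24.125404357910156), (71.70687103271484, 183.5971221923828), 81.66877746582031)
relay ((533.570068359375, -24.958972930908203), (48.45553207397461, 33.43083190917969), 83.42456817626953) 0.03505393454317757
rimray ((532.1954345703125, -22.205554962158203), (74.38197326660156, 172.90896606445312), 81.4781494140625)
```

```bash
python3 - <<'E'
from h import *
go((.4872,-.0174,.13),-8.5)
go((.4872,-.0174,.067),-8.5)
E
```

```text
yaw now -8.48 turn 0.0003 rad; shift tool [ 0.0029 -0.0098  0.17  ] j6 -7
yaw now -8.48 turn 0.0003 rad; shift tool [ 0.0028 -0.0096  0.233 ] j6 -7
```

Request:
{"method": "send_rows", "body": {
  "plan": [
    [0,0.003,-0.005,0.02,0],
    [0,0,-0.005,0.03,0],
    [0,0,0,0.03,0],
    [0,0,0,0.03,0],
    [0,0,0,0.03,0],
    [0,0,0,0.03,0],
    [0,0,0,0,0],
    [0,0,0,0,0],
    [0,0,0,0,0]
  ]
}}

```text
time_s: 3.32
position: [0.4883, -0.0163, 0.1317]
tcp_rot: [[0.144, 0.99, 0.001], [0.99, -0.144, -0.0], [-0.0, 0.001, -1.0]]
force: [-0.2, -0.1, 0.3]
opening: 0.998
grasp_force: 0.0
```

```bash
python3 - <<'E'
from m import *
go((.4872,-.0174,.067),-8.5)
i,d,c=look();cv2.imwrite('pics/w2.png',i)
P=cloud(d,c);v=(P[...,2]>.083)&(P[...,2]<.095)
h=cv2.cvtColor(i,cv2.COLOR_BGR2HSV)
n,l,st,ce=cv2.connectedComponentsWithStats(v.astype(np.uint8))
for k in range(1,n):
    if st[k,4]>200:
        Q=P[l==k][:,:2].astype(np.float32)*1000;print(ce[k],st[k,4],cv2.minEnclosingCircle(Q),np.median(P[l==k][:,2]),h[l==k].mean(0))
E
```

```text
yaw now -8.28 turn 0.0039 rad; shift tool [-0.0013 -0.001   0.0647] j6 -7
[315.84402174 222.51684783] 1840 ((487.5278015136719, -17.42228889465332), 17.98213768005371) 0.08871588178510922 [107.51576087 125.43152174 241.        ]
[445.43009545 223.58169568] 1781 ((580.9987182617188, -32.43547058105469), 18.215240478515625) 0.08861409519429725 [ 74.71027513  12.33688939 100.90847838]
```

View pics/w2.png

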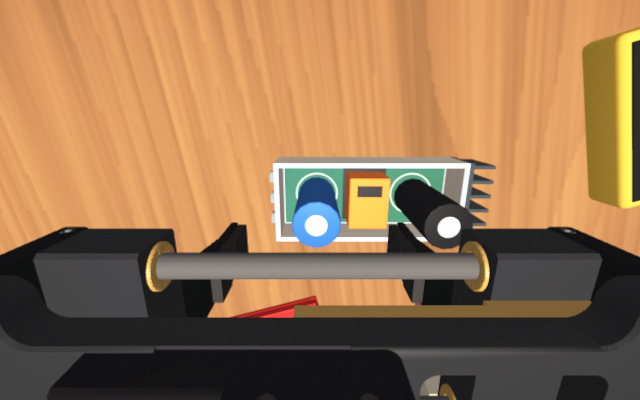

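w2: blue top at (316,222) → (487.5, −17.4) mm and black top at (445,224) → (581.0, −32.4) mm, both 89 mm high and matching the triangulation. Next: descend and grip blue.

Request:
{"method": "send_rows", "body": {
  "plan": [
    [0,-0.001,-0.001,0.015,0],
    [0,0,0,0.02,0],
    [0,0,0,0.02,0],
    [0,0,0,0.0095,0],
    [0,0,0,0,0],
    [0,0,0,0,0],
    [100,0,0,0,0],
    [100,0,0,0,0],
    [100,0,0,0,0],
    [255,0,0,0,0],
    [255,0,0,0,0],
    [255,0,0,0,0],
    [255,0,0,0,0],
    [255,0,0,0,0],
    [255,0,0,0,0],
    [255,0,0,0,0]
  ]
}}

```text
time_s: 4.7
position: [0.4867, -0.018, 0.066]
tcp_rot: [[0.146, 0.989, -0.0], [0.989, -0.146, 0.0], [0.0, -0.0, -1.0]]
force: [0.2, -0.6, -0.6]
opening: 0.404
grasp_force: 30.0
```

```bash
python3 - <<'E'
from h import *
for k in range(2):
    s=read_state();print(s['position'],s['opening']*87,s['grasp_force'],s['force'],s['time_s'])
go((.614,.299,.175),-8.2)
E
```

```text
[ 0.48667263 -0.01795104  0.06599188] 35.11498180232329 29.98119693249464 [ 0.21805704 -0.64588944 -0.59372243] 4.7
[ 0.48667263 -0.01795104  0.06599188] 35.11498180232329 29.98119693249464 [ 0.21805704 -0.64588944 -0.59372243] 4.7
yaw now -8.37 turn -0.0029 rad; shift tool [ 0.3319  0.0808 -0.109 ] j6 -7
```

Request:
{"method": "send_rows", "body": {
  "plan": [
    [255,0,0,-0.005,0],
    [255,0,0,-0.015,0],
    [255,0,0,-0.02,0],
    [255,0,0,-0.02,0],
    [255,0,0,-0.02,0],
    [255,0,0,-0.02,0],
    [255,0.01,0.003,0,0],
    [255,0.02,0.005,0,0],
    [255,0.03,0.007,0,0],
    [255,0.03,0.007,0,0],
    [255,0.03,0.007,0,0],
    [255,0.03,0.007,0,0],
    [255,0.03,0.007,0,0],
    [255,0.03,0.007,0,0],
    [255,0.03,0.007,0,0],
    [255,0.03,0.008,0,0],
    [255,0.03,0.008,0,0],
    [255,0.02,0.005,0,0],
    [255,0.012,0.003,0,0],
    [255,0,0,0,0]
  ]
}}

```text
time_s: 6.37
position: [0.6151, 0.3021, 0.1646]
tcp_rot: [[0.143, 0.99, -0.0], [0.99, -0.143, 0.001], [0.001, -0.0, -1.0]]
force: [0.3, 0.1, -0.8]
opening: 0.409
grasp_force: 30.0
```

```bash
python3 - <<'E'
from h import *
s=read_state();print(s['position'],s['opening']*87,s['grasp_force'],s['force'],s['time_s'])
i,d,c=look();P=cloud(d,c);m=mask(i,'green');q=(m>0)&(abs(P[...,2])<.012)&(P[...,1]>.1)
Q=P[q];print(q.sum(),cv2.minAreaRect((Q[:,:2]*1000).astype(np.float32)),np.median(Q[:,2]))
E
```

```text
[0.61506515 0.30207059 0.16455707] 35.563170536840204 29.978701598010957 [ 0.3239981   0.08745036 -0.75210295] 6.3667
5437 ((611.0216674804688, 290.046875), (92.91837310791016, 108.51315307617188), 81.93366241455078) 0.00265480845352678
```

Request:
{"method": "send_rows", "body": {
  "plan": [
    [255,0,0,0.02,0],
    [255,0,0,0.02,0],
    [255,0,0,0.02,0],
    [255,0,0,0.02,0],
    [255,0,0,0.01,0],
    [255,0,0,0.006,0],
    [255,0,0,0.003,0],
    [255,0,0,0.002,0],
    [255,0,0,0,0],
    [255,0,0,0,0]
  ]
}}

```text
time_s: 7.25
position: [0.6158, 0.2989, 0.0661]
tcp_rot: [[0.146, 0.989, 0.002], [0.989, -0.146, 0.001], [0.001, 0.002, -1.0]]
force: [-0.0, 0.2, -0.6]
opening: 0.406
grasp_force: 30.0
```

Request:
{"method": "send_rows", "body": {
  "plan": [
    [100,0,0,0,0],
    [60,0,0,0,0],
    [0,0,0,0,0],
    [0,0,0,0,0],
    [0,0,0,0,0],
    [0,0,0,0,0],
    [0,0,0,0,0],
    [0,0,0,-0.01,0],
    [0,0,0,-0.021,0],
    [0,0,0,-0.03,0],
    [0,0,0,-0.02,0],
    [0,0,0,-0.02,0],
    [0,0,0,0,0]
  ]
}}

```text
time_s: 8.33
position: [0.6182, 0.2998, 0.172]
tcp_rot: [[0.145, 0.989, 0.01], [0.989, -0.145, 0.003], [0.004, 0.009, -1.0]]
force: [-0.1, 1.3, 0.7]
opening: 0.998
grasp_force: 0.0
```

```bash
python3 - <<'E'
from h import *
i,d,c=look();cv2.imwrite('pics/w3.png',i);P=cloud(d,c)
Q=P[(P[...,2]>.08)&(P[...,2]<.094)&(P[...,1]>.2)&(P[...,0]>.5)];print(len(Q),cv2.minEnclosingCircle((Q[:,:2]*1000).astype(np.float32)),np.median(Q[:,2]))
E
```

```text
1321 ((617.3304443359375, 299.4853515625), 18.33279037475586) 0.08766288547924789
```

Request:
{"method": "send_rows", "body": {
  "plan": [
    [0,-0.01,0,0,0],
    [0,-0.02,0,0,0],
    [0,-0.03,0.001,0,0],
    [0,-0.03,0.001,0,0],
    [0,-0.03,0.001,0,0],
    [0,-0.03,0.002,0,0],
    [0,-0.03,0.002,0,0],
    [0,-0.03,0.002,0,0],
    [0,-0.03,0.001,0,0],
    [0,-0.03,0.001,0,0],
    [0,-0.03,0.001,0,0],
    [0,-0.02,0.002,0,0],
    [0,-0.013,0,0,0],
    [0,0,0,0.02,0],
    [0,0,0,0.01,0],
    [0,0,0,0,0],
    [0,0,0,0,0]
  ]
}}

```text
time_s: 9.8
position: [0.5792, -0.032, 0.1347]
tcp_rot: [[0.145, 0.989, -0.004], [0.989, -0.145, 0.001], [0.001, -0.004, -1.0]]
force: [1.1, 0.5, 0.0]
opening: 1.003
grasp_force: 0.0
```

```bash
python3 - <<'E'
from h import *
i,d,c=look();P=cloud(d,c)
Q=P[(P[...,2]>.08)&(P[...,2]<.094)&(P[...,1]<.1)&(P[...,0]>.5)&(P[...,0]<.66)&(P[...,1]>-.06)];print(len(Q),cv2.minEnclosingCircle((Q[:,:2]*1000).astype(np.float32)),np.median(Q[:,2]))
go((.581,-.0324,.066),-8.4)
go((.581,-.0324,.066),-8.4)
E
```

```text
1839 ((581.8159790039062, -32.6594352722168), 17.94887351989746) 0.08867840625836651
yaw now -8.30 turn 0.0017 rad; shift tool [-0.0003  0.0011  0.0695] j6 -6
yaw now -8.30 turn 0.0017 rad; shift tool [-0.0003  0.0011  0.0695] j6 -6
```

Request:
{"method": "send_rows", "body": {
  "plan": [
    [0,0,0.001,0.015,0],
    [0,0,0,0.02,0],
    [0,0,0,0.02,0],
    [0,0,0,0.01,0],
    [0,0,0,0.005,0],
    [0,0,0,0,0],
    [100,0,0,0,0],
    [100,0,0,0,0],
    [100,0,0,0,0],
    [255,0,0,0,0],
    [255,0,0,0,0],
    [255,0,0,0,0],
    [255,0,0,0,0],
    [255,0,0,0,0],
    [255,0,0,0,0],
    [255,0,0,0,0]
  ]
}}

```text
time_s: 11.18
position: [0.5815, -0.0329, 0.0661]
tcp_rot: [[0.145, 0.989, -0.0], [0.989, -0.145, 0.0], [-0.0, -0.0, -1.0]]
force: [0.2, 0.5, 0.7]
opening: 0.406
grasp_force: 30.0
```

```bash
python3 - <<'E'
from h import *
s=read_state();print(s['position'],s['opening']*87,s['grasp_force'],s['force'],s['time_s'])
go((.606,.229,.166),-8.3)
E
```

```text
[ 0.5814542  -0.03289673  0.0660528 ] 35.32857945610684 29.982514916919172 [0.20814376 0.46030207 0.66054319] 11.1833
yaw now -8.36 turn -0.0011 rad; shift tool [ 0.2627 -0.0135 -0.0999] j6 -6
```

Request:
{"method": "send_rows", "body": {
  "plan": [
    [255,0,0,-0.005,0],
    [255,0,0,-0.015,0],
    [255,0,0,-0.02,0],
    [255,0,0,-0.02,0],
    [255,0,0,-0.02,0],
    [255,0,0,-0.02,0],
    [255,0.01,-0.001,0,0],
    [255,0.02,-0.001,0,0],
    [255,0.03,-0.002,0,0],
    [255,0.03,-0.002,0,0],
    [255,0.03,-0.002,0,0],
    [255,0.03,-0.002,0,0],
    [255,0.03,-0.002,0,0],
    [255,0.03,-0.001,0,0],
    [255,0.03,-0.001,0,0],
    [255,0.014,-0.001,0,0],
    [255,0.008,0,0,0],
    [255,0,0,0,0],
    [255,0,0,0,0]
  ]
}}

```text
time_s: 12.77
position: [0.6043, 0.2278, 0.1654]
tcp_rot: [[0.145, 0.989, -0.001], [0.989, -0.145, -0.001], [-0.001, -0.001, -1.0]]
force: [-0.8, -1.0, -2.2]
opening: 0.407
grasp_force: 30.0
```

Request:
{"method": "send_rows", "body": {
  "plan": [
    [255,0,0,0.02,0],
    [255,0,0,0.02,0],
    [255,0,0,0.02,0],
    [255,0,0,0.02,0],
    [255,0,0,0.01,0],
    [255,0,0,0.006,0],
    [255,0,0,0.003,0],
    [255,0,0,0.002,0],
    [255,0,0,0,0],
    [255,0,0,0,0],
    [100,0,0,0,0],
    [60,0,0,0,0],
    [0,0,0,0,0],
    [0,0,0,0,0],
    [0,0,0,0,0],
    [0,0,0,0,0],
    [0,0,0,0,0]
  ]
}}

```text
time_s: 14.18
position: [0.6048, 0.2285, 0.0651]
tcp_rot: [[0.145, 0.989, 0.0], [0.989, -0.145, -0.0], [-0.0, 0.0, -1.0]]
force: [0.4, 0.3, 0.2]
opening: 0.853
grasp_force: 0.0
```

Request:
{"method": "send_rows", "body": {
  "plan": [
    [0,0,0,-0.01,0],
    [0,0,0,-0.021,0],
    [0,0,0,-0.03,0],
    [0,0,0,-0.02,0],
    [0,0,0,-0.02,0],
    [0,0,0,0,0],
    [0,0,0,0,0],
    [0,0,0,0,0]
  ]
}}

```text
time_s: 14.85
position: [0.6041, 0.2283, 0.1656]
tcp_rot: [[0.145, 0.989, -0.001], [0.989, -0.145, -0.0], [-0.0, -0.001, -1.0]]
force: [-0.4, 0.2, 0.2]
opening: 0.998
grasp_force: 0.0
```

```bash
python3 - <<'E'
from h import *
s=read_state();print(s['position'])
i,d,c=look();cv2.imwrite('pics/w4.png',i);P=cloud(d,c)
v=((P[...,2]>.08)&(P[...,2]<.094)&(P[...,1]>.18)&(P[...,0]>.5)).astype(np.uint8)
n,l,st,ce=cv2.connectedComponentsWithStats(v)
for k in range(1,n):
    if st[k,4]>200: Q=P[l==k];print(st[k,4],cv2.minEnclosingCircle((Q[:,:2]*1000).astype(np.float32)),np.median(Q[:,2]))
go((.5343,-.025,.1),-8.5)
E
```

```text
[0.6041061 0.2283353 0.1655955]
1706 ((616.6920166015625, 299.28863525390625), 17.88006019592285) 0.08772037912916292
1385 ((606.3005981445312, 229.04434204101562), 17.969282150268555) 0.08766962817911336
yaw now -8.37 turn 0.0023 rad; shift tool [-0.2607 -0.0311  0.0652] j6 19
```

View pics/w4.png

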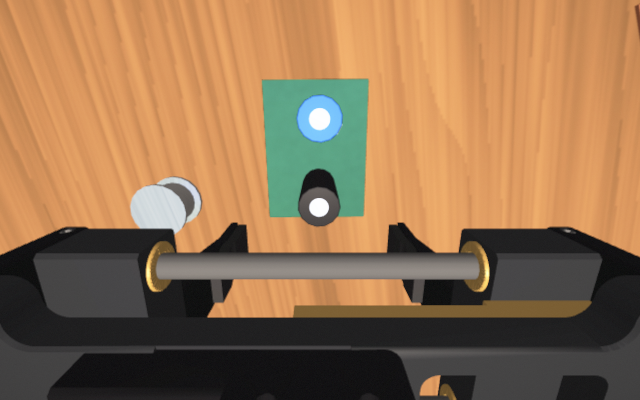

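w4: both capacitors stand on the mat, blue at (319,118) and black at (319,207), with the reel clear of them. Now the orange relay.

Request:
{"method": "send_rows", "body": {
  "plan": [
    [0,-0.01,-0.001,0,0],
    [0,-0.02,-0.002,0,0],
    [0,-0.03,-0.004,0,0],
    [0,-0.03,-0.004,0,0],
    [0,-0.03,-0.004,0,0],
    [0,-0.03,-0.004,0,0],
    [0,-0.03,-0.004,0,0],
    [0,-0.03,-0.004,0,0],
    [0,-0.03,-0.004,0,0],
    [0,-0.0155,-0.002,0,0],
    [0,-0.006,0,0,0],
    [0,0,0,0.02,0],
    [0,0,0,0.02,0],
    [0,0,0,0.02,0],
    [0,0,0,0,0],
    [0,0,0,0,0],
    [0,0,0,0,0]
  ]
}}

```text
time_s: 16.32
position: [0.5344, -0.0252, 0.1063]
tcp_rot: [[0.145, 0.989, 0.0], [0.989, -0.145, 0.0], [0.0, 0.0, -1.0]]
force: [0.6, -0.5, 0.1]
opening: 1.001
grasp_force: 0.0
```

```bash
cat >> m.py <<'E'
def chassis(i,d,c,b,col):
    P=cloud(d,c);near=(abs(P[...,0]-.534)<.11)&(abs(P[...,1]+.025)<.06)
    q=near&(mask(i,col)>0)&(P[...,2]>.028)&(P[...,2]<.044)
    ax=np.array([np.cos(np.radians(-8.5)),np.sin(np.radians(-8.5))]);py=np.array([-ax[1],ax[0]])
    Q=P[q];r=cv2.minAreaRect((Q[:,:2]*1000).astype(np.float32));print('relay',r,'z',np.percentile(Q[:,2],[5,50,95]).round(4))
    rim=P[near&(abs(P[...,2]-.040)<.0025)&~q];g=(rim[:,:2]-[.534,-.025]);a=g@ax;t=g@py
    for nm,v in(('along',a),('across',t)): print(nm,np.percentile(v*1000,[.5,2,98,99.5]).round(1))
    print('side walls',[ (np.percentile(t[(s*t>.028)&(abs(a)<.06)]*1000,[2,50,98]).round(1)) for s in(-1,1)])
    w=(abs(t)>.028)&(abs(t)<.040)&(abs(a)<.07)
    for s in(-1,1):
        k=w&(s*t>0);print('wall angle',-8.5+np.degrees(np.polyfit(a[k],t[k],1)[0]).round(2))
E
python3 - <<'E'
from m import *
s=read_state();print(s['position'])
i,d,c=look();cv2.imwrite('pics/w5.png',i);chassis(i,d,c,None,'orange');go((.534,-.025,.022),-8.5)
E
```

```text
[ 0.53440523 -0.02518495  0.10633073]
relay ((534.1607055664062, -25.136409759521484), (48.169395446777344, 35.9857177734375), 81.42221069335938) z [0.0297 0.0351 0.0364]
along [-83.7 -83.  103.8 105.4]
across [-33.9 -33.6  37.6  37.8]
side walls [array([-34. , -31.7, -30. ]), array([33.4, 35.6, 37.7])]
wall angle -8.29
wall angle -8.28
yaw now -8.34 turn 0.0029 rad; shift tool [ 0.0002 -0.0009  0.0848] j6 -6
```

View pics/w5.png

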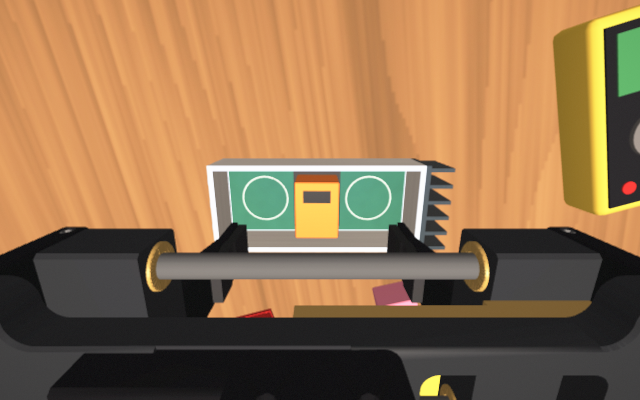

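```bash
python3 - <<'E'
from m import *
i=cv2.imread('pics/w5.png');c=calibration('wrist');h=cv2.cvtColor(i,cv2.COLOR_BGR2HSV)
print([tuple(h[v,355]) [0:3] for v in list(range(156,176))]);print([tuple(map(int,h[v,355])) for v in range(226,256)])
print([tuple(map(int,h[v,330])) for v in list(range(174,186))+list(range(234,243))])
py=np.array([np.sin(np.radians(8.4)),np.cos(np.radians(8.4))])
for v,z,u in((166,.04,355),(172,.04,355),(246,.04,355),(250,.04,355),(182,.036,330),(238,.036,330),(230,.004,355),(172,.004,355)):
    print(v,z,round(float((ray((u,v),c,z)[:2]-[.534,-.025])@py*1000),1))
E
```

```text
[(np.uint8(14), np.uint8(145), np.uint8(220)), (np.uint8(14), np.uint8(143), np.uint8(221)), (np.uint8(12), np.uint8(89), np.uint8(186)), (np.uint8(14), np.uint8(39), np.uint8(158)), (np.uint8(14), np.uint8(41), np.uint8(157)), (np.uint8(16), np.uint8(37), np.uint8(157)), (np.uint8(16), np.uint8(39), np.uint8(156)), (np.uint8(15), np.uint8(39), np.uint8(156)), (np.uint8(14), np.uint8(41), np.uint8(157)), (np.uint8(4), np.uint8(9), np.uint8(209)), (np.uint8(120), np.uint8(2), np.uint8(252)), (np.uint8(90), np.uint8(1), np.uint8(254)), (np.uint8(90), np.uint8(1), np.uint8(254)), (np.uint8(90), np.uint8(1), np.uint8(254)), (np.uint8(102), np.uint8(5), np.uint8(253)), (np.uint8(84), np.uint8(44), np.uint8(216)), (np.uint8(78), np.uint8(111), np.uint8(163)), (np.uint8(78), np.uint8(112), np.uint8(164)), (np.uint8(78), np.uint8(114), np.uint8(164)), (np.uint8(78), np.uint8(113), np.uint8(165))]
[(76, 111, 166), (76, 111, 165), (76, 111, 165), (85, 32, 229), (77, 10, 219), (15, 30, 172), (15, 39, 157), (15, 39, 156), (14, 39, 158), (15, 39, 158), (16, 38, 156), (16, 40, 158), (16, 39, 156), (16, 38, 155), (16, 38, 155), (17, 38, 154), (15, 39, 155), (14, 40, 158), (15, 39, 157), (16, 41, 157), (14, 38, 156), (120, 2, 240), (120, 1, 254), (90, 1, 254), (90, 1, 254), (11, 8, 250), (14, 62, 190), (13, 60, 77), (15, 23, 67), (15, 20, 77)]
[(10, 99, 124), (10, 177, 156), (11, 201, 166), (11, 198, 167), (10, 197, 168), (10, 199, 169), (10, 200, 168), (11, 199, 160), (12, 193, 248), (18, 172, 255), (22, 157, 255), (23, 155, 255), (21, 165, 255), (21, 165, 255), (22, 164, 255), (17, 167, 253), (10, 113, 209), (17, 38, 154), (15, 40, 153), (14, 41, 154), (16, 39, 155)]
166 0.04 36.7
172 0.04 32.0
246 0.04 -30.1
250 0.04 -33.7
182 0.036 23.2
238 0.036 -24.8
230 0.004 -30.9
172 0.004 25.1
```

Request:
{"method": "send_rows", "body": {
  "plan": [
    [0,0,0,0.02,0],
    [0,0,0,0.02,0],
    [0,0,0,0.02,0],
    [0,0,0,0.015,0],
    [0,0,0,0.009,0],
    [0,0,0,0,0],
    [0,0,0,0,0],
    [100,0,0,0,0],
    [100,0,0,0,0],
    [255,0,0,0,0],
    [255,0,0,0,0],
    [255,0,0,0,0],
    [255,0,0,0,0],
    [255,0,0,0,0],
    [255,0,0,0,0],
    [255,0,0,0,0]
  ]
}}

```text
time_s: 17.7
position: [0.534, -0.0254, 0.022]
tcp_rot: [[0.146, 0.989, -0.0], [0.989, -0.146, 0.0], [0.0, -0.0, -1.0]]
force: [0.3, -0.9, -1.4]
opening: 0.411
grasp_force: 30.0
```

```bash
python3 - <<'E'
from h import *
s=read_state();print(s['position'],s['opening']*87,s['grasp_force'],s['force'],s['time_s'])
go((.4204,-.201,.102),-8.35)
E
```

```text
[ 0.53401525 -0.02541927  0.02201422] 35.75627266652214 30.003125108778477 [ 0.3453     -0.89392482 -1.43199254] 17.7
yaw now -8.37 turn -0.0003 rad; shift tool [-0.1902 -0.0869 -0.08  ] j6 -6
```

Request:
{"method": "send_rows", "body": {
  "plan": [
    [255,0,0,-0.005,0],
    [255,0,0,-0.015,0],
    [255,0,0,-0.02,0],
    [255,0,0,-0.02,0],
    [255,0,0,-0.02,0],
    [255,-0.01,-0.005,0,0],
    [255,-0.02,-0.01,0,0],
    [255,-0.03,-0.014,0,0],
    [255,-0.03,-0.014,0,0],
    [255,-0.03,-0.014,0,0],
    [255,-0.03,-0.014,0,0],
    [255,-0.025,-0.01,0,0],
    [255,-0.015,-0.006,0,0],
    [255,0,0,0,0],
    [255,0,0,0,0]
  ]
}}

```text
time_s: 18.95
position: [0.4194, -0.2013, 0.1016]
tcp_rot: [[0.148, 0.989, -0.001], [0.989, -0.148, 0.001], [0.001, -0.001, -1.0]]
force: [0.2, 0.9, -0.7]
opening: 0.41
grasp_force: 30.0
```

Request:
{"method": "send_rows", "body": {
  "plan": [
    [255,0,0,0.02,0],
    [255,0,0,0.02,0],
    [255,0,0,0.02,0],
    [255,0,0,0.01,0],
    [255,0,0,0.005,0],
    [255,0,0,0.003,0],
    [255,0,0,0.002,0],
    [255,0,0,0,0],
    [255,0,0,0,0],
    [100,0,0,0,0],
    [100,0,0,0,0],
    [100,0,0,0,0],
    [100,0,0,0,0],
    [100,0,0,0,0]
  ]
}}

```text
time_s: 20.12
position: [0.4204, -0.2009, 0.0222]
tcp_rot: [[0.146, 0.989, 0.0], [0.989, -0.146, -0.0], [-0.0, 0.0, -1.0]]
force: [-0.4, -0.4, 0.3]
opening: 0.596
grasp_force: 0.0
```

Request:
{"method": "send_rows", "body": {
  "plan": [
    [100,0,0,-0.01,0],
    [100,0,0,-0.02,0],
    [100,0,0,-0.03,0],
    [100,0,0,-0.03,0],
    [100,0,0,-0.03,0],
    [100,0,0,0,0],
    [100,0,0,0,0]
  ]
}}

```text
time_s: 20.7
position: [0.4213, -0.2014, 0.1442]
tcp_rot: [[0.145, 0.989, 0.004], [0.989, -0.145, -0.003], [-0.003, 0.004, -1.0]]
force: [0.8, 0.1, -0.5]
opening: 0.603
grasp_force: 0.0
```

```bash
python3 - <<'E'
from h import *
s=read_state();print(s['position'],s['time_s'])
i,d,c=look();P=cloud(d,c)
q=(mask(i,'orange')>0)&(P[...,2]>.028)&(P[...,2]<.045)&(P[...,1]<-.1);Q=P[q];print(cv2.minAreaRect((Q[:,:2]*1000).astype(np.float32)),np.percentile(Q[:,2],[5,50,95]))
go((.593,-.282,.142),-8.35)
E
```

```text
[ 0.4212628  -0.20142177  0.14423872] 20.7
((421.3153381347656, -200.392578125), (47.585636138916016, 35.324562072753906), 81.95484924316406) [0.02986196 0.035123   0.03638244]
yaw now -8.36 turn -0.0002 rad; shift tool [-0.0553  0.1826  0.0013] j6 -31
```

Request:
{"method": "send_rows", "body": {
  "plan": [
    [100,-0.003,0.01,0,0],
    [100,-0.006,0.02,0,0],
    [100,-0.009,0.03,0,0],
    [100,-0.009,0.03,0,0],
    [100,-0.009,0.03,0,0],
    [100,-0.009,0.03,0,0],
    [100,-0.006,0.02,0,0],
    [100,-0.004,0.013,0,0],
    [60,0,0,0,0],
    [60,0,0,0,0],
    [60,0,0,0,0]
  ]
}}

```text
time_s: 21.67
position: [0.5914, -0.2806, 0.1404]
tcp_rot: [[0.145, 0.989, -0.004], [0.989, -0.145, 0.003], [0.002, -0.004, -1.0]]
force: [-0.6, -1.0, 0.0]
opening: 0.73
grasp_force: 0.0
```

```bash
cat >> m.py <<'E'
def white(i,d,c,xy):
    P=cloud(d,c);h=cv2.cvtColor(i,cv2.COLOR_BGR2HSV)
    q=(np.hypot(P[...,0]-xy[0],P[...,1]-xy[1])<.04)&(P[...,2]>.030)&(P[...,2]<.042);Q=P[q]
    print('new',len(Q),cv2.minAreaRect((Q[:,:2]*1000).astype(np.float32)),np.percentile(Q[:,2],[5,50,95]).round(4))
E
python3 - <<'E'
from m import *
s=read_state();print(s['position'],s['opening']*87)
i,d,c=look();cv2.imwrite('pics/w6.png',i);white(i,d,c,(.593,-.282));go((.593,-.282,.022),-8.35)
E
```

```text
[ 0.59144159 -0.2805514   0.14040414] 63.53640098486427
new 1942 ((593.478271484375, -281.5179138183594), (48.413116455078125, 35.99606704711914), 81.70320892333984) [0.0344 0.0357 0.0369]
yaw now -8.37 turn -0.0004 rad; shift tool [-0.0014  0.0021  0.1188] j6 -27
```

View pics/w6.png

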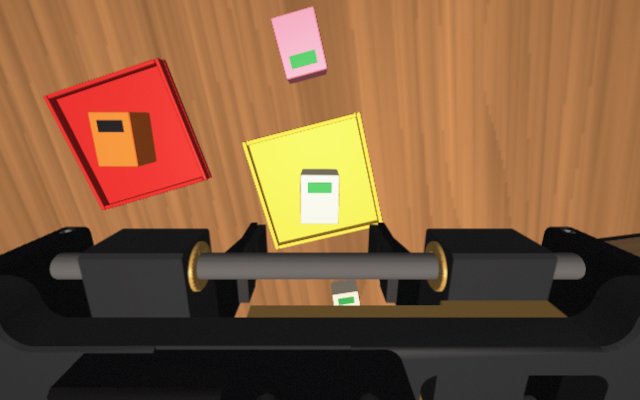

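w6: the white relay lies at (320,195) in the yellow tray, already square to the jaws. The orange one rests flat in the red tray at (115,138). The pink and small white relays are clear of the grasp.

Request:
{"method": "send_rows", "body": {
  "plan": [
    [80,0,0,0.02,0],
    [80,0,0,0.02,0],
    [80,0,0,0.02,0],
    [80,0,0,0.018,0],
    [80,0,0,0,0],
    [80,0,0,0,0],
    [80,0,0,0,0]
  ]
}}

```text
time_s: 22.3
position: [0.5935, -0.2819, 0.065]
tcp_rot: [[0.146, 0.989, 0.001], [0.989, -0.146, -0.001], [-0.0, 0.001, -1.0]]
force: [0.6, 0.1, 0.5]
opening: 0.687
grasp_force: 0.0
```

```bash
python3 - <<'E'
from m import *
i,d,c=look();white(i,d,c,(.593,-.282));go((.5935,-.2815,.022),-8.35)
E
```

```text
new 3122 ((593.9334716796875, -277.79461669921875), (40.85187530517578, 35.96954345703125), 81.20942687988281) [0.0344 0.0357 0.0368]
yaw now -8.37 turn -0.0003 rad; shift tool [ 0.0007 -0.0005  0.0435] j6 -27
```

Request:
{"method": "send_rows", "body": {
  "plan": [
    [80,0,0,0.015,0],
    [80,0,0,0.015,0],
    [80,0,0,0.008,0],
    [80,0,0,0.004,0],
    [80,0,0,0,0],
    [80,0,0,0,0],
    [255,0,0,0,0],
    [255,0,0,0,0],
    [255,0,0,0,0],
    [255,0,0,0,0],
    [255,0,0,0,0],
    [255,0,0,0,0]
  ]
}}

```text
time_s: 23.35
position: [0.5935, -0.2819, 0.0224]
tcp_rot: [[0.146, 0.989, 0.0], [0.989, -0.146, -0.0], [-0.0, 0.0, -1.0]]
force: [0.2, 0.1, 1.5]
opening: 0.408
grasp_force: 30.0
```

Request:
{"method": "send_rows", "body": {
  "plan": [
    [255,0,0,-0.005,0],
    [255,0,0,-0.015,0],
    [255,0,0,-0.02,0],
    [255,0,0,-0.02,0],
    [255,0,0,-0.02,0],
    [255,0,0,-0.02,0],
    [255,0,0,0,0],
    [255,0,0,0,0],
    [255,0,0,0,0]
  ]
}}

```text
time_s: 24.1
position: [0.5927, -0.2813, 0.1212]
tcp_rot: [[0.145, 0.989, -0.001], [0.989, -0.145, 0.001], [0.001, -0.002, -1.0]]
force: [-0.4, 0.2, -0.8]
opening: 0.41
grasp_force: 30.0
```

```bash
python3 - <<'E'
from m import *
s=read_state();print(s['position'],s['opening']*87,s['grasp_force'])
go((.534,-.025,.122),-8.35)
E
```

```text
[ 0.59270057 -0.28129855  0.1211515 ] 35.63461567133993 29.999922215938568
yaw now -8.36 turn -0.0002 rad; shift tool [ 0.2451 -0.0953 -0.0005] j6 -27
```

Request:
{"method": "send_rows", "body": {
  "plan": [
    [255,0.01,-0.004,0,0],
    [255,0.02,-0.008,0,0],
    [255,0.03,-0.012,0,0],
    [255,0.03,-0.012,0,0],
    [255,0.03,-0.012,0,0],
    [255,0.03,-0.012,0,0],
    [255,0.03,-0.012,0,0],
    [255,0.03,-0.012,0,0],
    [255,0.02,-0.008,0,0],
    [255,0.0155,-0.004,0,0],
    [255,0,0,0,0],
    [255,0,0,0,0],
    [255,0,0,0,0],
    [255,0,0,0.02,0],
    [255,0,0,0.02,0],
    [255,0,0,0,0],
    [255,0,0,0,0]
  ]
}}

```text
time_s: 25.52
position: [0.5335, -0.0258, 0.0811]
tcp_rot: [[0.147, 0.989, -0.003], [0.989, -0.147, 0.001], [0.0, -0.003, -1.0]]
force: [-0.3, 0.6, -0.6]
opening: 0.414
grasp_force: 30.0
```

```bash
python3 - <<'E'
from m import *
s=read_state();print(s['position'])
go((.5345,-.0245,.022),-8.35)
i,d,c=look();P=cloud(d,c)
q=(np.hypot(P[...,0]-.534,P[...,1]+.025)<.05)&(P[...,2]>.085)&(P[...,2]<.105);Q=P[q];print(cv2.minAreaRect((Q[:,:2]*1000).astype(np.float32)),np.percentile(Q[:,2],[5,50,95]))
E
```

```text
[ 0.5335124  -0.02578615  0.08110528]
yaw now -8.46 turn -0.0019 rad; shift tool [0.0014 0.001  0.0591] j6 -6
((534.0116577148438, -25.542036056518555), (48.80034255981445, 60.78064727783203), 81.8880615234375) [0.08867072 0.09447636 0.09913595]
```

Request:
{"method": "send_rows", "body": {
  "plan": [
    [255,0,0,0.015,0],
    [255,0,0,0.015,0],
    [255,0,0,0.015,0],
    [255,0,0,0.008,0],
    [255,0,0,0.004,0],
    [255,0,0,0.002,0],
    [255,0,0,0.001,0],
    [255,0,0,0,0],
    [255,0,0,0,0],
    [100,0,0,0,0],
    [100,0,0,0,0],
    [60,0,0,0,0],
    [60,0,0,0,0],
    [60,0,0,0,0],
    [60,0,0,0,0]
  ]
}}

```text
time_s: 26.82
position: [0.5342, -0.0249, 0.0221]
tcp_rot: [[0.146, 0.989, 0.0], [0.989, -0.146, -0.0], [-0.0, 0.0, -1.0]]
force: [0.1, 0.4, 0.9]
opening: 0.737
grasp_force: 0.0
```

Request:
{"method": "send_rows", "body": {
  "plan": [
    [60,0,0,-0.01,0],
    [60,0,0,-0.02,0],
    [60,0,0,-0.03,0],
    [60,0,0,-0.024,0],
    [0,0,0,0,0],
    [0,0,0,0,0],
    [0,0,0,0,0],
    [0,0,0,0,0]
  ]
}}

```text
time_s: 27.48
position: [0.5332, -0.0247, 0.1053]
tcp_rot: [[0.146, 0.989, -0.002], [0.989, -0.146, 0.001], [0.0, -0.002, -1.0]]
force: [0.0, -0.1, -0.1]
opening: 0.961
grasp_force: 0.0
```

```bash
python3 - <<'E'
from m import *
s=read_state();print(s['position'],s['time_s'])
H['w']=((0,0,200),(180,40,255))
i,d,c=look();cv2.imwrite('pics/w7.png',i);P=cloud(d,c)
ax=np.array([.9891,-.147]);py=np.array([.147,.9891]);g=P[...,:2]-[.534,-.025]
q=(abs(g@ax)<.03)&(abs(g@py)<.0275)&(P[...,2]>.028)&(P[...,2]<.044);Q=P[q];print(cv2.minAreaRect((Q[:,:2]*1000).astype(np.float32)),np.percentile(Q[:,2],[5,50,95]))
print(np.percentile((g@ax)[q]*1000,[1,99]),np.percentile((g@py)[q]*1000,[1,99]))
E
```

```text
[ 0.53324683 -0.02471292  0.10531541] 27.4833
((535.4420166015625, -24.69841766357422), (48.396053314208984, 36.029296875), 82.01123046875) [0.0343384  0.03569483 0.03684716]
[-16.24305584  18.88905202] [-22.99280731  24.37912708]
```

View pics/w7.png

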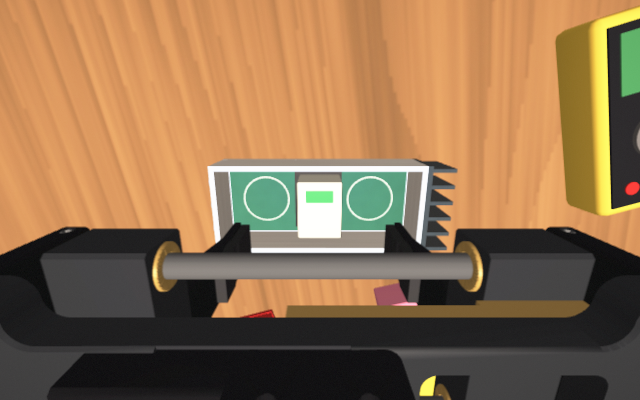

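w7: the new relay sits square between the rings, at (319,207) with the rings at (267,198) and (370,198). Now I'll put black back by reversing its moves exactly.

Request:
{"method": "send_rows", "body": {
  "plan": [
    [0,0,0,-0.02,0],
    [0,0,0,-0.02,0],
    [0,0,0,-0.02,0],
    [0,0.01,0.001,0,0],
    [0,0.02,0.002,0,0],
    [0,0.03,0.004,0,0],
    [0,0.03,0.004,0,0],
    [0,0.03,0.004,0,0],
    [0,0.03,0.004,0,0],
    [0,0.03,0.004,0,0],
    [0,0.03,0.004,0,0],
    [0,0.03,0.004,0,0],
    [0,0.015,0.002,0,0],
    [0,0.006,0,0,0],
    [0,0,0,0,0],
    [0,0,0,0,0],
    [0,0,0,0,0]
  ]
}}

```text
time_s: 28.95
position: [0.6042, 0.2269, 0.1656]
tcp_rot: [[0.147, 0.989, -0.002], [0.989, -0.147, -0.001], [-0.001, -0.001, -1.0]]
force: [1.3, -0.7, 0.1]
opening: 0.997
grasp_force: 0.0
```

```bash
python3 - <<'E'
from m import *
i,d,c=look();s=read_state();print(s['position'],s['opening']);P=cloud(d,c)
v=((P[...,2]>.08)&(P[...,2]<.094)&(P[...,1]>.18)&(P[...,0]>.5)).astype(np.uint8)
n,l,st,ce=cv2.connectedComponentsWithStats(v)
for k in range(1,n):
    if st[k,4]>200: Q=P[l==k];print(st[k,4],cv2.minEnclosingCircle((Q[:,:2]*1000).astype(np.float32)),np.median(Q[:,2]))
E
```

```text
[0.60435409 0.22679879 0.16581003] 1.0021976706133677
1720 ((617.2007446289062, 299.42022705078125), 18.26382064819336) 0.08773262957743794
1392 ((606.2239379882812, 228.9153594970703), 18.07426643371582) 0.0876986150823343
```

Request:
{"method": "send_rows", "body": {
  "plan": [
    [0,0,0,0.02,0],
    [0,0,0,0.02,0],
    [0,0,0,0.02,0],
    [0,0,0,0.02,0],
    [0,0,0,0.014,0],
    [0,0,0,0.007,0],
    [0,0,0,0,0],
    [0,0,0,0,0],
    [100,0,0,0,0],
    [100,0,0,0,0],
    [100,0,0,0,0],
    [255,0,0,0,0],
    [255,0,0,0,0],
    [255,0,0,0,0],
    [255,0,0,0,0],
    [255,0,0,0,0],
    [255,0,0,0,0],
    [255,0,0,0,0]
  ]
}}

```text
time_s: 30.5
position: [0.6048, 0.2285, 0.065]
tcp_rot: [[0.146, 0.989, 0.0], [0.989, -0.146, 0.0], [0.0, 0.0, -1.0]]
force: [-0.2, -0.2, -0.9]
opening: 0.409
grasp_force: 30.0
```

Request:
{"method": "send_rows", "body": {
  "plan": [
    [255,0,0,-0.006,0],
    [255,0,0,-0.015,0],
    [255,0,0,-0.02,0],
    [255,0,0,-0.02,0],
    [255,0,0,-0.02,0],
    [255,0,0,-0.02,0],
    [255,-0.01,0.001,0,0],
    [255,-0.02,0.001,0,0],
    [255,-0.03,0.002,0,0],
    [255,-0.03,0.002,0,0],
    [255,-0.03,0.002,0,0],
    [255,-0.03,0.002,0,0],
    [255,-0.03,0.002,0,0],
    [255,-0.03,0.001,0,0],
    [255,-0.03,0.001,0,0],
    [255,-0.014,0.001,0,0],
    [255,-0.008,0,0,0],
    [255,0,0,0,0],
    [255,0,0,0,0],
    [255,0,0,0,0]
  ]
}}

```text
time_s: 32.17
position: [0.5813, -0.0316, 0.1658]
tcp_rot: [[0.144, 0.99, -0.001], [0.99, -0.144, 0.001], [0.001, -0.001, -1.0]]
force: [-0.0, -0.4, -0.4]
opening: 0.404
grasp_force: 30.0
```

```bash
python3 - <<'E'
from m import *
i,d,c=look();P=cloud(d,c);go((.5815,-.0325,.066),-8.4)
q=(np.hypot(P[...,0]-.581,P[...,1]+.033)<.022)&(P[...,2]>.18)&(P[...,2]<.195)
if q.sum()>50:
    Q=P[q];print(q.sum(),cv2.minEnclosingCircle((Q[:,:2]*1000).astype(np.float32)),np.median(Q[:,2]))
E
```

```text
yaw now -8.27 turn 0.0023 rad; shift tool [-0.0011  0.0003  0.0999] j6 -6
2131 ((581.2566528320312, -30.866741180419922), 20.955211639404297) 0.18850651310265548
```

Request:
{"method": "send_rows", "body": {
  "plan": [
    [255,0,0,0.02,0],
    [255,0,0,0.02,0],
    [255,0,0,0.02,0],
    [255,0,0,0.015,0],
    [255,0,0,0.012,0],
    [255,0,0,0.007,0],
    [255,0,0,0.004,0],
    [255,0,0,0.002,0],
    [255,0,0,0,0],
    [255,0,0,0,0],
    [255,0,0,0,0]
  ]
}}

```text
time_s: 33.13
position: [0.5821, -0.033, 0.0668]
tcp_rot: [[0.146, 0.989, 0.002], [0.989, -0.146, -0.0], [-0.0, 0.002, -1.0]]
force: [-0.5, 0.0, -0.5]
opening: 0.404
grasp_force: 30.0
```

Request:
{"method": "send_rows", "body": {
  "plan": [
    [100,0,0,0,0],
    [60,0,0,0,0],
    [0,0,0,0,0],
    [0,0,0,0,0],
    [0,0,0,0,0],
    [0,0,0,0,0],
    [0,0,0,0,0],
    [0,0,0,-0.01,0],
    [0,0,0,-0.02,0],
    [0,0,0,-0.03,0],
    [0,0,0,-0.03,0],
    [0,0,0,-0.01,0],
    [0,0,0,0,0],
    [0,0,0,0,0]
  ]
}}

```text
time_s: 34.3
position: [0.5814, -0.0329, 0.1665]
tcp_rot: [[0.145, 0.989, 0.001], [0.989, -0.145, -0.0], [-0.0, 0.001, -1.0]]
force: [-0.5, 0.8, -1.4]
opening: 1.0
grasp_force: 0.0
```

```bash
python3 - <<'E'
from m import *
i,d,c=look();s=read_state();print(s['position'],s['time_s']);P=cloud(d,c)
q=(np.hypot(P[...,0]-.581,P[...,1]+.033)<.03)&(P[...,2]>.08)&(P[...,2]<.094);Q=P[q];print(q.sum(),cv2.minEnclosingCircle((Q[:,:2]*1000).astype(np.float32)),np.median(Q[:,2]))
E
```

```text
[ 0.58061783 -0.03268667  0.16529211] 34.35
1404 ((583.179443359375, -32.56066131591797), 17.927133560180664) 0.08869900213563663
```

Request:
{"method": "send_rows", "body": {
  "plan": [
    [0,0.01,0,0,0],
    [0,0.02,-0.001,0,0],
    [0,0.03,-0.001,0,0],
    [0,0.03,-0.001,0,0],
    [0,0.03,-0.001,0,0],
    [0,0.03,-0.002,0,0],
    [0,0.03,-0.002,0,0],
    [0,0.03,-0.002,0,0],
    [0,0.03,-0.001,0,0],
    [0,0.03,-0.001,0,0],
    [0,0.03,-0.001,0,0],
    [0,0.02,-0.002,0,0],
    [0,0.013,0,0,0],
    [0,0,0,0,0],
    [0,0,0,0,0],
    [0,0,0,0,0]
  ]
}}

```text
time_s: 35.68
position: [0.6146, 0.2975, 0.1651]
tcp_rot: [[0.146, 0.989, -0.002], [0.989, -0.146, -0.001], [-0.002, -0.002, -1.0]]
force: [0.5, 0.1, -0.1]
opening: 1.0
grasp_force: 0.0
```

Request:
{"method": "send_rows", "body": {
  "plan": [
    [0,0,0,0.02,0],
    [0,0,0,0.02,0],
    [0,0,0,0.02,0],
    [0,0,0,0.02,0],
    [0,0,0,0.014,0],
    [0,0,0,0.007,0],
    [0,0,0,0,0],
    [0,0,0,0,0],
    [100,0,0,0,0],
    [100,0,0,0,0],
    [100,0,0,0,0],
    [255,0,0,0,0],
    [255,0,0,0,0],
    [255,0,0,0,0],
    [255,0,0,0,0],
    [255,0,0,0,0],
    [255,0,0,0,0],
    [255,0,0,0,0]
  ]
}}

```text
time_s: 37.18
position: [0.6152, 0.2988, 0.065]
tcp_rot: [[0.145, 0.989, 0.0], [0.989, -0.145, 0.0], [0.0, 0.0, -1.0]]
force: [0.7, 0.1, 0.0]
opening: 0.407
grasp_force: 29.9
```

Request:
{"method": "send_rows", "body": {
  "plan": [
    [255,0,0,-0.006,0],
    [255,0,0,-0.015,0],
    [255,0,0,-0.02,0],
    [255,0,0,-0.02,0],
    [255,0,0,-0.02,0],
    [255,0,0,-0.02,0],
    [255,-0.01,-0.003,0,0],
    [255,-0.02,-0.005,0,0],
    [255,-0.03,-0.007,0,0],
    [255,-0.03,-0.007,0,0],
    [255,-0.03,-0.007,0,0],
    [255,-0.03,-0.007,0,0],
    [255,-0.03,-0.007,0,0],
    [255,-0.03,-0.007,0,0],
    [255,-0.03,-0.007,0,0],
    [255,-0.03,-0.008,0,0],
    [255,-0.03,-0.008,0,0],
    [255,-0.02,-0.005,0,0],
    [255,-0.012,-0.003,0,0],
    [255,0,0,0,0]
  ]
}}

```text
time_s: 38.85
position: [0.4844, -0.0201, 0.1653]
tcp_rot: [[0.149, 0.989, -0.003], [0.989, -0.149, -0.0], [-0.001, -0.003, -1.0]]
force: [-0.5, -0.1, -1.1]
opening: 0.407
grasp_force: 29.9
```

Request:
{"method": "send_rows", "body": {
  "plan": [
    [255,0,0,0,0],
    [255,0,0,0,0],
    [255,0,0,0,0]
  ]
}}

```text
time_s: 39.1
position: [0.4867, -0.0172, 0.1659]
tcp_rot: [[0.145, 0.989, -0.0], [0.989, -0.145, 0.0], [0.0, -0.0, -1.0]]
force: [-1.1, -0.3, -1.0]
opening: 0.407
grasp_force: 29.9
```

Settled back at the pick pose (0.4867, −0.0180). Lowering blue.

Request:
{"method": "send_rows", "body": {
  "plan": [
    [255,0,0,0.02,0],
    [255,0,0,0.02,0],
    [255,0,0,0.02,0],
    [255,0,0,0.015,0],
    [255,0,0,0.012,0],
    [255,0,0,0.007,0],
    [255,0,0,0.004,0],
    [255,0,0,0.002,0],
    [255,0,0,0,0],
    [255,0,0,0,0],
    [255,0,0,0,0]
  ]
}}

```text
time_s: 40.02
position: [0.4872, -0.018, 0.0666]
tcp_rot: [[0.145, 0.989, 0.002], [0.989, -0.145, -0.0], [-0.0, 0.002, -1.0]]
force: [-0.5, -0.4, -1.1]
opening: 0.406
grasp_force: 29.9
```

Request:
{"method": "send_rows", "body": {
  "plan": [
    [100,0,0,0,0],
    [60,0,0,0,0],
    [0,0,0,0,0],
    [0,0,0,0,0],
    [0,0,0,0,0],
    [0,0,0,0,0],
    [0,0,0,0,0],
    [0,0,0,-0.01,0],
    [0,0,0,-0.02,0],
    [0,0,0,-0.03,0],
    [0,0,0,-0.03,0],
    [0,0,0,-0.01,0],
    [0,0.02,0,-0.02,0],
    [0,0.04,0,-0.03,0],
    [0,0.04,0,0,0],
    [0,0.04,0,0,0],
    [0,0.04,0,0,0],
    [0,0.04,0,0,0],
    [0,0.02,0,0,0],
    [0,0,0,0,0]
  ]
}}

```text
time_s: 41.68
position: [0.5208, 0.2171, 0.2119]
tcp_rot: [[0.141, 0.99, 0.002], [0.99, -0.141, 0.002], [0.002, 0.002, -1.0]]
force: [-0.0, -0.6, 0.3]
opening: 1.001
grasp_force: 0.0
```

Request:
{"method": "send_rows", "body": {
  "plan": [
    [0,0.04,0,0,0],
    [0,0.04,0,0,0],
    [0,0.02,0,0,0],
    [0,0,0,0,0],
    [0,0,0,0,0],
    [0,0,0,0,0]
  ]
}}

```text
time_s: 42.18
position: [0.5346, 0.3104, 0.211]
tcp_rot: [[0.146, 0.989, -0.001], [0.989, -0.146, -0.001], [-0.001, -0.001, -1.0]]
force: [0.2, -0.4, -0.7]
opening: 1.0
grasp_force: 0.0
```

```bash
python3 - <<'E'
from m import *
t0=cv2.imread('pics/top0.png');t,d,c=look('top');print(discs(t0,[(306,254),(312,211)]),discs(t,[(306,254),(312,211)]))
for I,D in((t0,np.load('top0.npy')),(t,d)):
    P=cloud(D,c)
    for x,y in((.5345-.047,-.0177),(.5815,-.0325)):
        q=(np.hypot(P[...,0]-x,P[...,1]-y)<.03)&(P[...,2]>.08)&(P[...,2]<.1);print(P[q].mean(0).round(4),q.sum())
I=np.hstack([t0[180:290,285:435],t[180:290,285:435]]);cv2.imwrite('pics/fin.png',cv2.resize(I,None,fx=2.6,fy=2.6,interpolation=cv2.INTER_CUBIC))
dd=cv2.absdiff(t0,t).max(2);print('reel/meter diff',dd[260:290,186:220].max(),dd[110:156,258:330].max(),read_state()['position'])
E
```

```text
[array([306., 253.]), array([312., 211.])] [array([306. , 252.5]), array([312.00000095, 210.5       ])]
[ 0.4875 -0.0185  0.09  ] 204
[ 0.5813 -0.0336  0.0899] 195
[ 0.4885 -0.0185  0.0899] 197
[ 0.5826 -0.0337  0.0897] 196
reel/meter diff 8 9 [0.53471337 0.31016306 0.21105417]
```

View pics/fin.png

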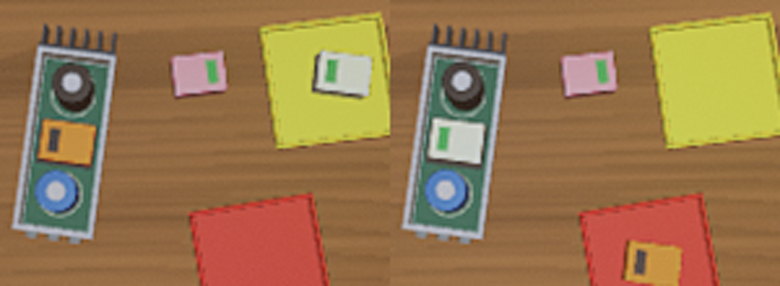

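fin (before on the left, after on the right): blue, white and black are in place and the orange relay lies flat in the red tray. Both capacitors are upright and within about 1.3 mm of where they started. The reel and multimeter haven't moved.

```bash
python3 -c "
from rig import *
print(hand_in())"
```

```text
the job is handed in; nothing more can be done
None
```

The job is handed in: the orange relay lies flat in the red tray, the white relay is square in the channel about 1 mm off its middle, both capacitors are back upright within about 1.3 mm of their own places, and the reel and multimeter are unmoved.

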